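Lock the filter unit's cover with its two quarter-turn dials

TASK

The white access cover of the low grey filter unit stands slightly ajar. Set a fingertip in the slot of each of its two dials and turn it clockwise, seen from above, as far as it goes, so that both slots point front to back and the cover is drawn shut and locked. Do not lift the cover, and leave the things on and around the unit where they stand.

Things in the scene. Friction and masses are not known exactly. Their poses are not given: they have to be found in the camera images.
- filter_unit: low grey box fixed to the worktop, 205 mm deep (x), 270 mm wide (y), 82 mm tall with its white cover closed; origin at the centre of its underside, x to its rear (hinge side), y to its left end, z up. Its front 155 mm is topped by the cover, the rest is a fixed rear deck at 78 mm
- cover (a joint): hinge of the cover in rad, along its rear edge: 0 = closed flush on the housing; left alone it is held ajar at about 0.05 (front edge about 8 mm up) by a light gasket spring, about 3 N at the dials; grows as it opens. Once a dial is locked its cam holds the cover shut
- dial_left (a joint): turn of the left dial, rad, clockwise from above: 0 = slot along the unit's y (unlocked), pi/2 = slot along the unit's x, front to back, in line with the embossed marks on the cover (locked, hard stop). Starts at 0 to 0.25, stays where left, needs about 0.1 N m; its cam draws the cover down between 0.4 and 1.35. A fingertip pushing the slot's side 22 mm from the centre turns it
- dial_right (a joint): turn of the right dial, rad, clockwise from above: 0 = slot along the unit's y (unlocked), pi/2 = slot along the unit's x, front to back, in line with the embossed marks on the cover (locked, hard stop). Starts at 0 to 0.25, stays where left, needs about 0.1 N m; its cam draws the cover down between 0.4 and 1.35. A fingertip pushing the slot's side 22 mm from the centre turns it
- dial_left_slot (a point): centre of the slot floor of the left (+y) dial: grey, 87 mm across, sunk flush in a well of the cover, at [-0.030, +0.070] m in the unit's frame. One straight slot, 34 mm wide, 14 mm deep, crosses it through the centre from rim to rim. The point turns with the dial and sinks about 4 mm as the cover closes; its y axis runs along the slot, z up
- dial_right_slot (a point): centre of the slot floor of the right (-y) dial: grey, 87 mm across, sunk flush in a well of the cover, at [-0.030, -0.070] m in the unit's frame. One straight slot, 34 mm wide, 14 mm deep, crosses it through the centre from rim to rim. The point turns with the dial and sinks about 4 mm as the cover closes; its y axis runs along the slot, z up
- stopper_2: small red rubber stopper, 20 mm wide, 22 mm tall, standing on the filter unit's rear deck (bystander); origin at its underside
- stopper_3: grey rubber stopper, 28 mm wide, 30 mm tall, standing on the filter unit's rear deck (bystander); origin at its underside
- tape_roll: roll of tape, 62 mm across, 19 mm tall, lying on the worktop beside the left end of the unit (bystander); origin at its underside
- weigh_bottle: small glass weighing bottle with lid, 39 mm across, 65 mm tall, standing on the worktop beside the right end of the unit (bystander); origin at its underside
- beaker_11: glass beaker with yellowish contents, 66 mm wide, 72 mm tall, standing on the worktop farther left (bystander); origin at its underside

How it is judged:
By the outcome, as a careful person would: the job done as asked, in the order asked, and still so for the second after the job is handed in, with the robot touching nothing.
It also fails if it takes over 58 s, if anything falls off the work surface, if the arm or the gripper's body presses on something with over 40 N, if the wrist force passes 120 N, or if a joint passes its speed limit or range.

ROBOT

A 7-joint arm with a two-finger parallel gripper is mounted at the origin on a cart in front of the work surface, level with it; the furniture and walls round the work are solid. World frame = base frame: x ahead of the robot, y to its left, z up, the work surface at z = 0. Lengths are in m, angles in rad, forces in N, time in s.
With the tool pointing down it reaches from about 0.35 to 0.9 m from the base axis. Payload 19.9 kg.
Tool frame: the origin (TCP) lies between the finger pads; the fingertips stand 14 mm ahead of it and the grasp point (between the pads) lies 5 mm behind it (arm.tip_reach is the z of the fingertips in the tool frame, in m); z points along the fingers, y is the line along which they close (so a half turn about z gives the same grasp; the last joint's range is limited). The gripper opens to 85 mm and grips with 20 to 120 N. Pads are 22 mm wide; open, the fingers measure 114 mm over their backs; the gripper's body (76 mm by 85 mm) begins 54 mm behind the grasp point. The pads swing forward as they close: fully open they stand 13 mm farther back than shut.
Start: joints at [-0.042, 0.417, -0.01, 1.614, 0.005, 1.111, -0.053], TCP at [0.625, 0, 0.245] pointing down, gripper open.
Joint ranges: [-2.81, 2.81], [-0.39, 2.02], [-1.27, 1.25], [0.06, 2.57], [-1.19, 4.33], [0.19, 2], [-2.82, 2.82]. Speed limits (rad/s): [1.89, 1.89, 2.39, 2.39, 3.01, 3.01, 3.01].

INTERFACE

Orientations are given as a unit quaternion [w, x, y, z].
In Python, from rig import arm gives the robot as it stands.
- The arm moves only by the tool send_rows, never from a script. Its argument "moves" is a list of rows, each a list of 3 entries, a list of its own where there are three numbers: the shift along the tool's x, y, z in m, then the turn, a rotation vector about the tool's x, y, z in rad, then the opening, from 0 (shut) to 1 (fully open). In form: [[[dx, dy, dz], [ax, ay, az], jaw], ...]. A call has exactly 5 rows; each row shifts and turns the commanded pose from where the row before left it, along the tool's axes as they then stand; what a row does not reach is not made up. A row lasts 1/8 s, in which the tool goes at most 62.5 mm and 10.7 degrees, less where a joint would pass 70% of its speed; a pose out of reach is approached as far as the arm can. A call is refused whole if a number of a shift passes 0.0625 or a number of a turn 0.188, either way. A call with a gripper value outside its range is refused whole. The fingers move at their own pace and stop on an object; "squeeze" is the grip in N (left out, the last holds). Time passes only in rows, so rows that do not move let the fingers close, or fill a call up. It gives the time, the measured TCP pose, the force, the opening and the grip force at its end, in the units of the state.
- arm.get_state(): the state, without advancing time (a new reading comes with each control period).
- arm.camera(name): name is "scene" or "side" or "wrist"; returns a dict with "frame" (400x640x3 uint8, red, green, blue), "range_z" (400x640 float32, m along the optical axis (not along the pixel's ray), 0 where there is no reading), "intrinsics" (3x3 intrinsics, pixels), "R" (3x3) and "t" (3): a world point X has camera coordinates R X + t; the wrist camera has in their place "T_tool_cam" (4x4, takes a point from camera to tool coordinates, whose origin is the TCP and whose axes are the flange's). Camera axes: x right, y down, z forward; pixel columns grow to the right and rows downward; lengths in m; the calibration is good to about 2 mm. The wrist camera is an equidistant fisheye: a pixel r from the principal point sees the ray r / f radians off the axis. A picture is of the moment at which its call begins: read the wrist's pose just before it.
- arm.job_done(): hands the job in; it is judged then, once.
The state is a dict: "clock": time; "joint_positions": joint angles; "qd": joint speeds; "joint_efforts": joint torques, N m; "eef_pos": TCP position; "tool_rot": TCP orientation; "force": force on the tool from outside, world axes, zero at the start; "torque": the same for the moment, N m; "opening": opening from 0.0 (shut) to 1.0 (fully open); "grip_force": force on a finger pad.
Only numpy, scipy, OpenCV 4.12 (cv2) and the standard library are available. Lean on these libraries where they do the work, as an engineer would, in place of code of your own. Each camera call takes 0.05 s, during which the arm holds its last target. There are 200 camera calls.

## Working session

There is one attempt and no reset: what is moved stays moved. The work goes in short steps, Python scripts to look and compute and a tool call to move; the robot and the scene stay as the last step left them, time stands still between calls to the robot, and variables do not carry over. Pictures are saved under pics/ and viewed, at most 10 in all, crops included, and the job is handed in when it is done.

Besides the shell and the picture viewer there is one more tool, called after "Call:" as name(argument=value, ...) on one line, values as JSON. send_rows: Moves the arm, as the interface text tells. Its arguments: {"type":"object","properties":{"moves":{"type":"array","items":{"type":"array"}},"squeeze":{"type":"number"}},"required":["moves"]}

```bash
mkdir -p pics; ls
python3 - <<'E'
from rig import arm
import cv2,numpy as np
print(arm.get_state(), arm.tip_reach)
ims=[]
for n in ("scene","wrist"):
    c=arm.camera(n); np.savez(f"{n}0.npz",**c); cv2.imwrite(f"pics/{n}0.png",c["frame"][...,::-1])
    print(n,{k:v for k,v in c.items() if k not in("frame","range_z")})
E
```

```text
pics
{'clock': 0.0, 'joint_positions': array([-0.04150294,  0.41799574, -0.01030566,  1.61419107,  0.00474253,
        1.11070767, -0.05298962]), 'qd': array([ 7.89055252e-05,  7.96099869e-04, -3.71519529e-04,  9.07982824e-04,
        2.12916830e-04,  9.73902550e-05, -3.43509443e-04]), 'joint_efforts': array([ 3.43503270e-04, -8.64444852e+01,  6.79280274e-01, -4.34903777e+01,
        1.92400004e-02,  7.37222959e-03,  1.31192037e-04]), 'eef_pos': array([ 6.24657353e-01, -1.78110073e-05,  2.44639582e-01]), 'tool_rot': array([-4.03630293e-04,  7.07091443e-01,  7.07121830e-01, -4.96247117e-04]), 'force': array([ 0.07022954, -0.5844936 , -0.18737561]), 'torque': array([-0.00934407,  0.02791965, -0.009279  ]), 'grip_force': 0.0, 'opening': 1.000927449679293} 0.014
scene {'intrinsics': array([[430.60018203,   0.        , 323.31572244],
       [  0.        , 430.60018203, 203.13294951],
       [  0.        ,   0.        ,   1.        ]]), 'R': array([[ 0.89086877, -0.45418522,  0.00828423],
       [-0.28894058, -0.58063064, -0.76117107],
       [ 0.35052272,  0.67570989, -0.64849824]]), 't': array([-0.41472806,  0.35996843,  0.64583012])}
wrist {'intrinsics': array([[309.70691629,   0.        , 318.63551832],
       [  0.        , 309.70691629, 201.17950169],
       [  0.        ,   0.        ,   1.        ]]), 'T_tool_cam': array([[ 1.03874054e-03, -9.58106256e-01, -2.86411109e-01,
         7.29404157e-02],
       [ 9.99999035e-01,  7.30919208e-04,  1.18166250e-03,
        -3.01634483e-04],
       [-9.22814850e-04, -2.86412060e-01,  9.58106090e-01,
        -1.28075539e-01],
       [ 0.00000000e+00,  0.00000000e+00,  0.00000000e+00,
         1.00000000e+00]])}
```

View pics/scene0.png

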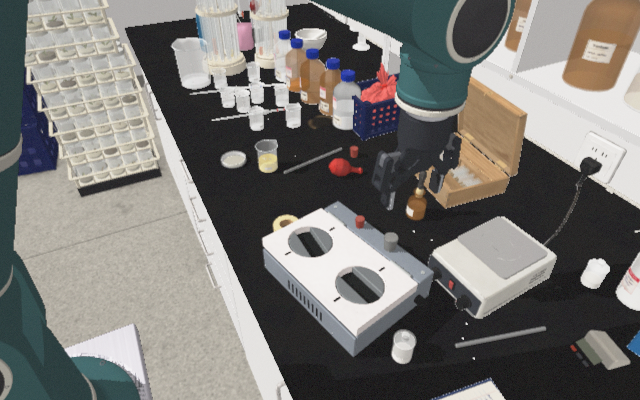

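View pics/wrist0.png

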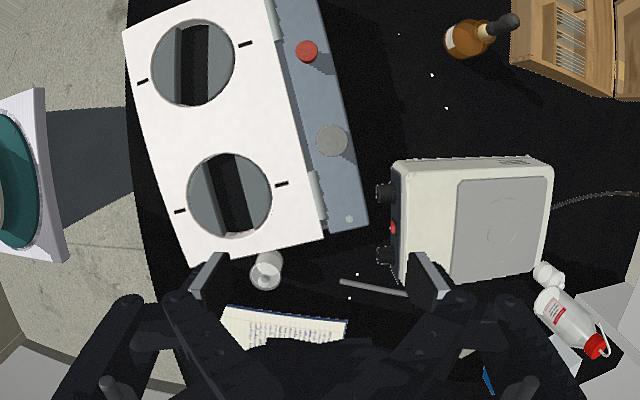

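The scene view shows the unit at around (345,275). The wrist view shows the left dial at (192,63), the right dial at (229,195), and the dark slots running roughly along the unit's y. Next I'll measure these in world coordinates.

```bash
cat > h.py <<'E'
import numpy as np,cv2
from scipy.spatial.transform import Rotation as Ro
from rig import arm
def look(name=None):
    s=arm.get_state(); c=arm.camera("wrist")
    K=c["intrinsics"]; v,u=np.mgrid[:400,:640]
    x=(u-K[0,2])/K[0,0]; y=(v-K[1,2])/K[1,1]; r=np.hypot(x,y)+1e-9
    k=np.tan(np.minimum(r,1.4))/r
    ray=np.stack([x*k,y*k,np.ones_like(x)],-1)
    w,a,b,d=s["tool_rot"]; R=Ro.from_quat([a,b,d,w]).as_matrix()
    T=c["T_tool_cam"]; A=R@T[:3,:3]; o=R@T[:3,3]+s["eef_pos"]
    P=(c["range_z"][...,None]*ray)@A.T+o
    P[c["range_z"]<=0]=np.nan
    if name: cv2.imwrite(f"pics/{name}.png",c["frame"][...,::-1])
    return s,c["frame"],P,ray@A.T,o
def dials(f,P,D,o):
    hsv=cv2.cvtColor(f,cv2.COLOR_RGB2HSV)
    m=((hsv[...,2]>195)&(hsv[...,1]<40)&(P[...,2]>.06)&(P[...,2]<.11)).astype(np.uint8)
    n,l,st,_=cv2.connectedComponentsWithStats(m); m=(l==1+np.argmax(st[1:,4])).astype(np.uint8)
    q=P[m>0]; pl=np.linalg.lstsq(np.c_[q[:,:2],np.ones(len(q))],q[:,2],rcond=None)[0]
    print("cover n",len(q),"plane",pl.round(4))
    cs,h=cv2.findContours(m,cv2.RETR_CCOMP,cv2.CHAIN_APPROX_NONE); out=[]
    for c,hh in zip(cs,h[0]):
        if hh[3]<0 or cv2.contourArea(c)<1500: continue
        d=D[c[:,0,1],c[:,0,0]]
        t=(pl[0]*o[0]+pl[1]*o[1]+pl[2]-o[2])/(d[:,2]-d[:,:2]@pl[:2])
        e=o+d*t[:,None]
        el=cv2.fitEllipse((e[:,:2]*1000).astype(np.float32))
        ctr=np.array(el[0])/1000
        hm=np.zeros(m.shape,np.uint8); cv2.drawContours(hm,[c],-1,1,-1)
        p=P[hm>0]; dz=p[:,2]-(p[:,:2]@pl[:2]+pl[2])
        sl=p[(dz<-.010)&(np.hypot(*(p[:,:2]-ctr).T)<.040)]
        rc=cv2.minAreaRect((sl[:,:2]*1000).astype(np.float32))
        g=sl[:,:2]-sl[:,:2].mean(0); ax=np.linalg.svd(g,full_matrices=False)[2][0]
        if ax[1]<0: ax=-ax
        print("ctr",ctr.round(4),"axes",np.round(el[1],1),"slot floor z",np.nanmedian(sl[:,2]).round(4),"slot ctr",sl[:,:2].mean(0).round(4),"slot dir deg",np.degrees(np.arctan2(ax[1],ax[0])).round(1),"rect",np.round(rc[1],1),"dz min",np.nanpercentile(dz,2).round(4))
        out.append(ctr)
    return out
E
python3 - <<'E'
from h import *
s,f,P,D,o=look()
o2=sorted(dials(f,P,D,o),key=lambda c:-c[1])
d=o2[0]-o2[-1]; print("dist",np.hypot(*d),"unit y dir deg",np.degrees(np.arctan2(d[1],d[0])))
E
```

```text
cover n 24866 plane [-0.0435 -0.0101  0.1084]
ctr [ 0.5334 -0.0085] axes [89.4 91.8] slot floor z 0.0704 slot ctr [ 0.531  -0.0081] slot dir deg 101.3 rect [32.2 79.7] dz min -0.0164
ctr [0.5007 0.127 ] axes [90.6 91.8] slot floor z 0.0704 slot ctr [0.4978 0.1264] slot dir deg 90.1 rect [32.  79.8] dz min -0.0164
dist 0.1393803115616302 unit y dir deg 103.57376992254858
```

Call:
send_rows(moves=[[[-0.004,-0.046,0.0],[0,0,0],0.5],[[-0.0045,-0.0457,0.0],[0,0,0],0.5],[[0,0,0.02],[0,0,-0.177],0.5],[[0,0,0.02],[0,0,-0.177],0.5],[[0,0,0.02],[0,0,-0.177],0.5]])

```text
clock: 0.78
eef_pos: [0.5331, -0.0085, 0.1847]
tool_rot: [-0.0, 0.494, 0.869, -0.0]
force: [-0.4, -0.9, -0.6]
opening: 0.498
grip_force: 0.0
```

Call:
send_rows(moves=[[[0,0,0.02],[0,0,-0.177],0.5],[[0,0,0.02],[0,0,-0.177],0.5],[[0,0,0],[0,0,-0.177],0.5],[[0,0,0],[0,0,-0.177],0.5],[[0,0,0],[0,0,-0.177],0.5]])

```text
clock: 1.4
eef_pos: [0.5332, -0.0085, 0.1451]
tool_rot: [-0.0, 0.074, 0.997, -0.0]
force: [-0.9, 0.1, 0.2]
opening: 0.498
grip_force: 0.0
```

Call:
send_rows(moves=[[[0,0,0],[0,0,-0.177],0.5],[[0,0,0],[0,0,-0.177],0.5],[[0,0,0],[0,0,0],0.5],[[0,0,0],[0,0,0],0.5],[[0,0,0],[0,0,0],0.5]])

```text
clock: 2.02
eef_pos: [0.5333, -0.0085, 0.1453]
tool_rot: [-0.0, -0.098, 0.995, -0.0]
force: [0.2, 0.3, -0.2]
opening: 0.497
grip_force: 0.0
```

```bash
cat >> h.py <<'E'
def rep(ctr=None):
    s=arm.get_state(); w,a,b,d=s["tool_rot"]; R=Ro.from_quat([a,b,d,w]).as_matrix()
    print("t",round(s["clock"],2),"pos",s["eef_pos"].round(4),"ydir",np.degrees(np.arctan2(R[1,1],R[0,1])).round(1),"zax",R[:,2].round(3),"open",round(s["opening"],3),"F",s["force"].round(1),"M",s["torque"].round(2),"q7",s["joint_positions"][6].round(2))
    if ctr is not None: print("tool shift to ctr",(R.T@np.array([ctr[0]-s["eef_pos"][0],ctr[1]-s["eef_pos"][1],0])).round(4))
E
python3 - <<'E'
from h import *
rep([.5334,-.0085]); s,f,P,D,o=look("w1"); dials(f,P,D,o)
# gripper points: anything above cover between
np.savez("w1.npz",P=P)
E
```

```text
t 2.02 pos [ 0.5333 -0.0085  0.1453] ydir 101.3 zax [-0. -0. -1.] open 0.497 F [ 0.2  0.3 -0.2] M [ 0.01 -0.02  0.  ] q7 1.58
tool shift to ctr [-0.0001 -0.0001 -0.    ]
cover n 35047 plane [-0.04   -0.0096  0.1067]
ctr [0.4996 0.1267] axes [88.9 91.8] slot floor z 0.0705 slot ctr [0.5017 0.1255] slot dir deg 90.5 rect [33.  76.2] dz min -0.0159
```

View pics/w1.png

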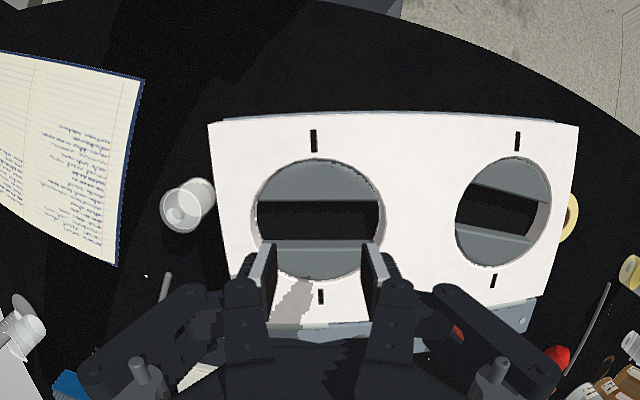

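The right dial is centred near (318,218), with its slot between rows 200 and 240. The two fingertips show at (268,245) and (374,245), nearer the camera. I'll measure the tips and re-fit the right dial from its visible edge.

Run:
```python
from h import *
from scipy.optimize import least_squares
s,f,P,D,o=look()
w,a,b,d=s["tool_rot"]; R=Ro.from_quat([a,b,d,w]).as_matrix()
Q=(P-s["eef_pos"])@R
m=np.isfinite(Q[...,2])&(Q[...,2]<.03)&(Q[...,2]>-.03)&(abs(Q[...,0])<.03)&(abs(Q[...,1])<.06)
for sgn in(-1,1):
    q=Q[m&(sgn*Q[...,1]>0)]; t=q[q[:,2]>np.percentile(q[:,2],99)-.004]
    print(sgn,"tip z",np.percentile(q[:,2],[95,99,100]).round(4),"x",np.percentile(t[:,0],[1,99]).round(4),"y",np.percentile(t[:,1],[1,99]).round(4))
# dial edge from upper rows
pl=np.array([-.04,-.0096,.1067])
t=(pl[0]*o[0]+pl[1]*o[1]+pl[2]-o[2])/(D[...,2]-D[...,:2]@pl[:2]); W=o+D*t[...,None]
hsv=cv2.cvtColor(f,cv2.COLOR_RGB2HSV); wh=(hsv[...,2]>195)&(hsv[...,1]<40)
e=[]
for v in range(175,240):
    for u0,st in((318,-1),(318,1)):
        u=u0
        while not wh[v,u] and 200<u<430: u+=st
        e.append(W[v,u,:2])
e=np.array(e)
r=least_squares(lambda p:np.hypot(*(e-p[:2]).T)-p[2],[.533,-.0085,.045],loss="soft_l1",f_scale=.001); print(r.x.round(4),"rms",np.sqrt((r.fun**2).mean()))
dz=P[...,2]-(P[...,:2]@pl[:2]+pl[2]); k=(dz<-.010)&(np.hypot(P[...,0]-.533,P[...,1]+.0085)<.036)
sl=P[k][:,:2]; c=cv2.minAreaRect((sl*1000).astype(np.float32)); print(c)
```

```text
-1 tip z [0.0071 0.0113 0.0132] x [-0.0094  0.0114] y [-0.0277 -0.0209]
1 tip z [0.0069 0.0107 0.0133] x [-0.0093  0.0114] y [0.0211 0.0283]
[ 0.5318 -0.0089  0.0446] rms 0.0014798462966771795
((535.2697143554688, -8.122344970703125), (31.279874801635742, 71.73743438720703), 11.424970626831055)
```

Call:
send_rows(moves=[[[0,0,0.015],[0,0,0],0.5],[[0,0,0.015],[0,0,0],0.5],[[0,0,0.01],[0,0,0],0.5],[[0,0,0.01],[0,0,0],0.5],[[0,0,0.004],[0,0,0],0.5]])

```text
clock: 2.75
eef_pos: [0.533, -0.0084, 0.0905]
tool_rot: [-0.0, -0.099, 0.995, 0.0]
force: [-1.6, -0.1, 0.4]
opening: 0.494
grip_force: 0.0
```

Call:
send_rows(moves=[[[0,0,0.002],[0,0,0],0.5],[[0,0,0.001],[0,0,0],0.5],[[0,0,0.001],[0,0,0],0.5],[[0,0,0],[0,0,0],0.5],[[0,0,0],[0,0,0],0.5]])

```text
clock: 3.38
eef_pos: [0.5333, -0.0085, 0.0874]
tool_rot: [0.0, -0.099, 0.995, -0.0]
force: [0.2, 0.4, -0.1]
opening: 0.501
grip_force: 0.0
```

Call:
send_rows(moves=[[[0,0,0],[0,0,0.1],0.5],[[0,0,0],[0,0,0.1],0.5],[[0,0,0],[0,0,0.1],0.5],[[0,0,0],[0,0,0.1],0.5],[[0,0,0],[0,0,0.1],0.5]])

```text
clock: 4.0
eef_pos: [0.5337, -0.0087, 0.0875]
tool_rot: [0.0, 0.151, 0.988, -0.0]
force: [1.4, -1.9, -0.8]
opening: 0.498
grip_force: 1.3
```

Call:
send_rows(moves=[[[0,0,0],[0,0,0.1],0.5],[[0,0,0.001],[0,0,0.1],0.5],[[0,0,0],[0,0,0.1],0.5],[[0,0,0.001],[0,0,0.1],0.5],[[0,0,0],[0,0,0.1],0.5]])

```text
clock: 4.62
eef_pos: [0.5337, -0.0088, 0.0855]
tool_rot: [0.001, 0.391, 0.92, 0.0]
force: [3.2, -3.1, -3.6]
opening: 0.504
grip_force: 2.7
```

```bash
python3 -c "
from h import *
rep([.533,-.0087])"
```

```text
t 4.62 pos [ 0.5337 -0.0088  0.0855] ydir 43.9 zax [ 0.001 -0.    -1.   ] open 0.504 F [ 3.2 -3.1 -3.6] M [-0.47 -0.7   0.09] q7 0.68
tool shift to ctr [ 0.0006 -0.0004 -0.    ]
```

Call:
send_rows(moves=[[[0,0,0],[0,0,0.1],0.5],[[0,0,0.001],[0,0,0.1],0.5],[[0,0,0],[0,0,0.1],0.5],[[0,0,0],[0,0,0.1],0.5],[[0,0,0],[0,0,0.1],0.5]])

```text
clock: 5.25
eef_pos: [0.5338, -0.009, 0.0843]
tool_rot: [0.001, 0.607, 0.795, 0.0]
force: [3.4, -4.4, -5.9]
opening: 0.503
grip_force: 3.9
```

Call:
send_rows(moves=[[[0,0,0],[0,0,0.07],0.5],[[0,0,0],[0,0,0.06],0.5],[[0,0,0],[0,0,0.04],0.5],[[0,0,0],[0,0,0.03],0.5],[[0,0,0],[0,0,0],0.5]])

```text
clock: 5.88
eef_pos: [0.5337, -0.009, 0.0843]
tool_rot: [0.001, 0.682, 0.731, 0.0]
force: [2.5, -4.8, -2.9]
opening: 0.5
grip_force: 2.7
```

```bash
python3 -c "
from h import *
rep([.533,-.0087])"
```

```text
t 5.88 pos [ 0.5337 -0.009   0.0843] ydir 4.0 zax [ 0.001 -0.001 -1.   ] open 0.5 F [ 2.5 -4.8 -2.9] M [-0.87 -0.74  0.07] q7 0.08
tool shift to ctr [ 0.0004 -0.0007 -0.    ]
```

Call:
send_rows(moves=[[[0,0,0],[0,0,0.02],0.5],[[0,0,0],[0,0,0.02],0.5],[[0,0,0],[0,0,0.02],0.5],[[0,0,0],[0,0,0],0.5],[[0,0,0],[0,0,0],0.5]])

```text
clock: 6.5
eef_pos: [0.5337, -0.0091, 0.0844]
tool_rot: [0.001, 0.704, 0.711, 0.0]
force: [3.3, -4.4, -3.8]
opening: 0.5
grip_force: 2.8
```

```bash
python3 -c "
from h import *
rep([.533,-.0087]);s,f,P,D,o=look('w2')"
```

```text
t 6.5 pos [ 0.5337 -0.0091  0.0844] ydir 0.6 zax [ 0.001 -0.001 -1.   ] open 0.5 F [ 3.3 -4.4 -3.8] M [-0.88 -0.8   0.1 ] q7 0.03
tool shift to ctr [ 0.0004 -0.0007 -0.    ]
```

View pics/w2.png

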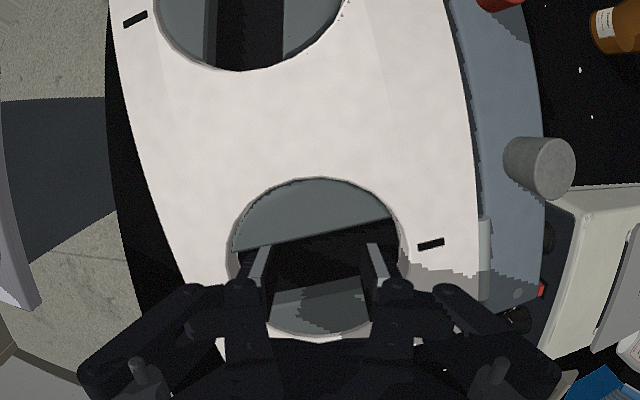

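The fingers are seated in the right slot, which is nearly in line with the mark at (431,243). I'll measure the slot angle from the visible upper edge.

```bash
cat >> h.py <<'E'
def edge(f,P,D,o,ctr,u0,u1,v0,v1,z):
    "angle of the grey->black edge, going down columns u0..u1, cast on plane z"
    g=cv2.cvtColor(f,cv2.COLOR_RGB2GRAY); e=[]
    for u in range(u0,u1):
        c=g[v0:v1,u].astype(int); v=v0+np.argmin(c[3:]-c[:-3])+1.5
        d=D[int(v),u]+(D[int(v)+1,u]-D[int(v),u])*.5; e.append((o+d*(z-o[2])/d[2])[:2])
    e=np.array(e,np.float32); vx,vy,x,y=cv2.fitLine(e,cv2.DIST_HUBER,0,.01,.01).ravel()
    print("edge deg",np.degrees(np.arctan2(vy,vx)).round(2),"offset of ctr from line",((ctr[0]-x)*vy-(ctr[1]-y)*vx).round(4))
E
python3 - <<'E'
from h import *
s,f,P,D,o=look(); edge(f,P,D,o,[.533,-.0087],250,375,212,262,.081)
E
```

```text
edge deg 14.63 offset of ctr from line 0.0173
```

Call:
send_rows(moves=[[[0,0,0],[0,0,0.02],0.5],[[0,0,0],[0,0,0.02],0.5],[[0,0,0],[0,0,0.02],0.5],[[0,0,0],[0,0,0],0.5],[[0,0,0],[0,0,0],0.5]])

```text
clock: 7.22
eef_pos: [0.5337, -0.0092, 0.0843]
tool_rot: [0.001, 0.724, 0.689, -0.0]
force: [3.1, -4.7, -4.5]
opening: 0.5
grip_force: 14.4
```

Run:
```python
from h import *
rep()
s,f,P,D,o=look(); edge(f,P,D,o,[.533,-.0087],250,375,212,262,.081)
```

```text
t 7.22 pos [ 0.5337 -0.0092  0.0843] ydir -2.8 zax [ 0.001 -0.001 -1.   ] open 0.5 F [ 3.1 -4.7 -4.5] M [-1.21 -0.89  0.91] q7 -0.02
edge deg 12.66 offset of ctr from line 0.0173
```

Torque rose to 0.91 N m, so the right dial is at its hard stop. I'll ease the turn back, lift, and go to the left dial.

Call:
send_rows(moves=[[[0,0,0],[0,0,-0.05],0.5],[[0,0,0],[0,0,-0.05],0.5],[[0,0,0],[0,0,-0.05],0.5],[[0,0,0],[0,0,0],0.5],[[0,0,-0.005],[0,0,0],0.5]])

```text
clock: 7.9
eef_pos: [0.5331, -0.0085, 0.0893]
tool_rot: [-0.0, 0.671, 0.741, -0.0]
force: [-0.6, 0.4, -0.1]
opening: 0.499
grip_force: 0.0
```

Call:
send_rows(moves=[[[0,0,-0.01],[0,0,0],0.5],[[0,0,-0.02],[0,0,0],0.5],[[0,0,-0.025],[0,0,0],0.5],[[0,0,0],[0,0,-0.175],0.5],[[0,0,0],[0,0,-0.175],0.5]])

```text
clock: 8.52
eef_pos: [0.5335, -0.0084, 0.1454]
tool_rot: [0.001, 0.529, 0.848, 0.0]
force: [-0.6, 0.2, -0.1]
opening: 0.497
grip_force: 0.0
```

Call:
send_rows(moves=[[[0,0,0],[0,0,-0.175],0.5],[[0,0,0],[0,0,-0.175],0.5],[[0,0,0],[0,0,-0.175],0.5],[[0,0,0],[0,0,-0.175],0.5],[[0,0,0],[0,0,-0.175],0.5]])

```text
clock: 9.15
eef_pos: [0.5334, -0.0086, 0.1451]
tool_rot: [0.0, 0.12, 0.993, -0.0]
force: [0.1, -0.6, -0.3]
opening: 0.501
grip_force: 0.0
```

Call:
send_rows(moves=[[[0,0,0],[0,0,-0.175],0.5],[[0,0,0],[0,0,-0.075],0.5],[[0.011,0.045,0],[0,0,0],0.5],[[0.011,0.045,0],[0,0,0],0.5],[[0.011,0.046,0],[0,0,0],0.5]])

```text
clock: 9.78
eef_pos: [0.4995, 0.1285, 0.1451]
tool_rot: [0.0, -0.002, 1.0, -0.0]
force: [0.9, -0.4, 0.4]
opening: 0.5
grip_force: 0.0
```

Call:
send_rows(moves=[[[0,0,0],[0,0,0],0.5],[[0,0,0],[0,0,0],0.5],[[0,0,0],[0,0,0],0.5],[[0,0,0],[0,0,0],0.5],[[0,0,0],[0,0,0],0.5]])

```text
clock: 10.4
eef_pos: [0.4998, 0.1269, 0.1443]
tool_rot: [-0.0, -0.002, 1.0, -0.0]
force: [0.2, -0.8, 0.6]
opening: 0.501
grip_force: 0.0
```

Run:
```python
from h import *
rep([.500,.1268]); s,f,P,D,o=look("w3"); dials(f,P,D,o)
pl=np.array([0,0,.082]); dz=P[...,2]-.082; k=(dz<-.010)&(np.hypot(P[...,0]-.5,P[...,1]-.1268)<.036)
c=cv2.minAreaRect((P[k][:,:2]*1000).astype(np.float32)); print(c)
```

```text
t 10.4 pos [0.4998 0.1269 0.1443] ydir 90.2 zax [-0. -0. -1.] open 0.501 F [ 0.2 -0.8  0.6] M [-0.02 -0.02 -0.02] q7 1.15
tool shift to ctr [-0.0002 -0.0001  0.    ]
cover n 28486 plane [-0.0033 -0.0004  0.0834]
((502.65850830078125, 126.83199310302734), (31.3056583404541, 71.77090454101562), 0.20007774233818054)
```

View pics/w3.png

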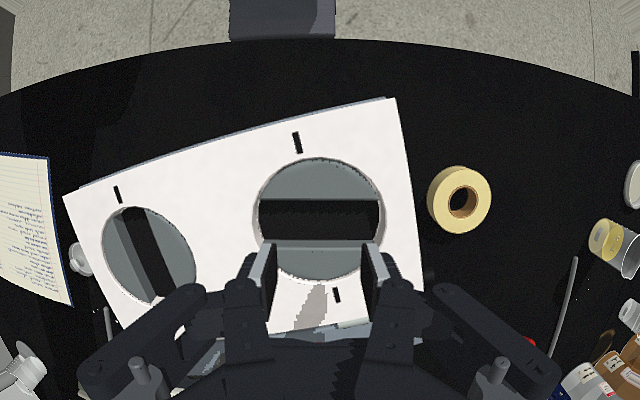

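The cover is now flat. The right slot at (148,255) lines up with its mark, and the left slot at (318,218) sits under the fingers. Next I'll descend and turn.

Call:
send_rows(moves=[[[0,0,0.015],[0,0,0],0.5],[[0,0,0.015],[0,0,0],0.5],[[0,0,0.01],[0,0,0],0.5],[[0,0,0.01],[0,0,0],0.5],[[0,0,0.004],[0,0,0],0.5]])

```text
clock: 11.08
eef_pos: [0.4995, 0.1273, 0.0895]
tool_rot: [-0.0, -0.002, 1.0, -0.0]
force: [0.5, 0.6, -0.2]
opening: 0.5
grip_force: 0.0
```

Call:
send_rows(moves=[[[0,0,0.003],[0,0,0],0.5],[[0,0,0.002],[0,0,0],0.5],[[0,0,0.001],[0,0,0],0.5],[[0,0,0],[0,0,0],0.5],[[0,0,0],[0,0,0],0.5]])

```text
clock: 11.7
eef_pos: [0.4998, 0.1274, 0.0844]
tool_rot: [0.0, -0.002, 1.0, 0.0]
force: [-0.5, 0.8, 0.1]
opening: 0.501
grip_force: 0.0
```

Call:
send_rows(moves=[[[0,0,0],[0,0,0.1],0.5],[[0,0,0],[0,0,0.1],0.5],[[0,0,0],[0,0,0.1],0.5],[[0,0,0],[0,0,0.1],0.5],[[0,0,0],[0,0,0.1],0.5]])

```text
clock: 12.32
eef_pos: [0.5001, 0.1272, 0.0845]
tool_rot: [0.0, 0.247, 0.969, 0.0]
force: [2.9, -1.2, -0.5]
opening: 0.497
grip_force: 1.3
```

```bash
python3 -c "
from h import *
rep([.500,.1268])"
```

```text
t 12.32 pos [0.5001 0.1272 0.0845] ydir 61.4 zax [ 0.001 -0.    -1.   ] open 0.497 F [ 2.9 -1.2 -0.5] M [-0.34 -0.5   0.01] q7 0.69
tool shift to ctr [-0.0001 -0.0004 -0.    ]
```

Now from 61.4° to about −2.8°, which is 1.12 rad.

Call:
send_rows(moves=[[[0,0,0],[0,0,0.1],0.5],[[0,0,0],[0,0,0.1],0.5],[[0,0,0],[0,0,0.1],0.5],[[0,0,0],[0,0,0.1],0.5],[[0,0,0],[0,0,0.1],0.5]])

```text
clock: 12.95
eef_pos: [0.5003, 0.1271, 0.0845]
tool_rot: [0.0, 0.479, 0.878, 0.0]
force: [2.5, -2.4, -0.1]
opening: 0.498
grip_force: 1.8
```

Call:
send_rows(moves=[[[0,0,0],[0,0,0.1],0.5],[[0,0,0],[0,0,0.1],0.5],[[0,0,0],[0,0,0.1],0.5],[[0,0,0],[0,0,0.1],0.5],[[0,0,0],[0,0,0.1],0.5]])

```text
clock: 13.58
eef_pos: [0.5002, 0.1269, 0.0844]
tool_rot: [0.0, 0.681, 0.732, 0.0]
force: [3.6, -2.8, -0.4]
opening: 0.5
grip_force: 2.6
```

Call:
send_rows(moves=[[[0,0,0],[0,0,0.03],0.5],[[0,0,0],[0,0,0.03],0.5],[[0,0,0],[0,0,0.03],0.5],[[0,0,0],[0,0,0.02],0.5],[[0,0,0],[0,0,0],0.5]])

```text
clock: 14.2
eef_pos: [0.5002, 0.1268, 0.0844]
tool_rot: [0.001, 0.719, 0.695, 0.0]
force: [3.4, -5.5, -1.7]
opening: 0.503
grip_force: 9.2
```

Run:
```python
from h import *
rep()
s,f,P,D,o=look(); edge(f,P,D,o,[.500,.1268],250,375,212,262,.081)
```

```text
t 14.2 pos [0.5002 0.1268 0.0844] ydir -1.9 zax [ 0.001 -0.001 -1.   ] open 0.503 F [ 3.4 -5.5 -1.7] M [-1.13 -0.87  0.56] q7 -0.26
edge deg 13.03 offset of ctr from line 0.0179
```

Torque is climbing to 0.56 N m, so the left dial is at its stop. One more small nudge, then ease back, lift clear and check.

Call:
send_rows(moves=[[[0,0,0],[0,0,0.01],0.5],[[0,0,0],[0,0,0.01],0.5],[[0,0,0],[0,0,0],0.5],[[0,0,0],[0,0,-0.06],0.5],[[0,0,0],[0,0,-0.06],0.5]])

```text
clock: 14.88
eef_pos: [0.4997, 0.1275, 0.0843]
tool_rot: [-0.0, 0.683, 0.731, 0.0]
force: [0.3, 1.7, 0.3]
opening: 0.499
grip_force: 0.0
```

Call:
send_rows(moves=[[[0,0,0],[0,0,-0.05],0.5],[[0,0,0],[0,0,0],0.5],[[0,0,-0.005],[0,0,0],0.5],[[0,0,-0.01],[0,0,0],0.5],[[0,0,-0.02],[0,0,0],0.5]])

```text
clock: 15.5
eef_pos: [0.4994, 0.1273, 0.1198]
tool_rot: [-0.0, 0.665, 0.746, -0.0]
force: [1.1, -0.9, 0.0]
opening: 0.499
grip_force: 0.0
```

Call:
send_rows(moves=[[[0,0,-0.03],[0,0,0],0.5],[[0,0,-0.04],[0,0,0],0.5],[[-0.03,0.03,-0.04],[0,0,0],0.5],[[-0.03,0.03,-0.02],[0,0,0],0.5],[[0,0,0],[0,0,0],0.5]])

```text
clock: 16.12
eef_pos: [0.5683, 0.0724, 0.2515]
tool_rot: [0.001, 0.667, 0.745, 0.001]
force: [-0.2, 0.2, 0.1]
opening: 0.495
grip_force: 0.0
```

Call:
send_rows(moves=[[[0,0,0],[0,0,0],0.5],[[0,0,0],[0,0,0],0.5],[[0,0,0],[0,0,0],0.5],[[0,0,0],[0,0,0],0.5],[[0,0,0],[0,0,0],0.5]])

```text
clock: 16.75
eef_pos: [0.5661, 0.0748, 0.2492]
tool_rot: [-0.0, 0.665, 0.747, -0.0]
force: [-0.8, -0.3, -0.2]
opening: 0.502
grip_force: 0.0
```

Run:
```python
from h import *
rep(); s,f,P,D,o=look("w4"); dials(f,P,D,o)
```

```text
t 16.75 pos [0.5661 0.0748 0.2492] ydir 6.6 zax [-0. -0. -1.] open 0.502 F [-0.8 -0.3 -0.2] M [-0.    0.01  0.05] q7 -0.02
cover n 23513 plane [-0.002  -0.0003  0.0826]
ctr [0.4999 0.1272] axes [90.6 90.8] slot floor z 0.0666 slot ctr [0.5007 0.1267] slot dir deg 13.6 rect [79.5 35. ] dz min -0.0169
```

View pics/w4.png

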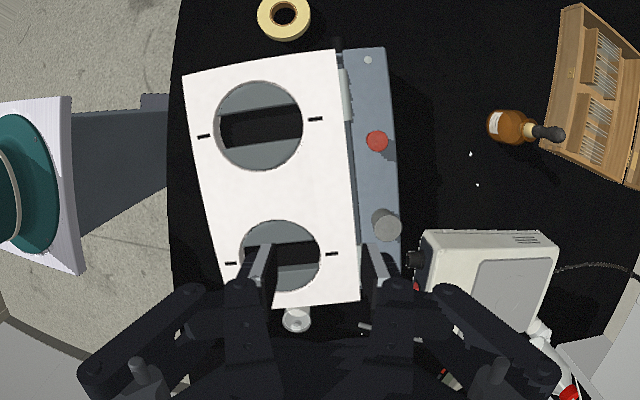

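The cover is flat. The left slot at (258,127) and the right slot at (282,253) both line up with their marks, and the stoppers, tape roll and bottle stand where they did.

```bash
python3 -c "
from rig import arm
print(arm.job_done())"
```

```text
the job is handed in; nothing more can be done
None
```

Both dials are turned clockwise to their hard stops, the cover lies flat and locked, and the job was handed in with the arm clear at about 17 s; the stoppers, tape roll and weighing bottle looked undisturbed in the last view, while the beaker, well away from the work, was not re-checked.

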